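Gauge a housing cover under a low bridge

TASK

Push the flat black cover along the bench, with the fingertips only and without picking it up or tipping it, blue dot leading, in through the flared mouth and under the yellow bridge of the gauge until it lies flat and fully home against the red end stop. Only then press the green check button right down, and let go of it. Leave everything else on the bench where it is.

Things in the scene. Friction and masses are not known exactly. Their poses are not given: they have to be found in the camera images.
- cover: loose flat black plastic housing cover, 0.15-0.28 kg, on the green bench: 140 mm long (x), 64 mm wide (y), 18 mm high; its lowest 12 mm have upright sides of full size, the top 6 mm are set back 5 mm all round. Origin: centre of the underside. Starts before the gauge's mouth, pointing roughly at it, off to a side and turned.
- cover_dot (a point): blue dot (18 mm across) on top of the cover, 36 mm from its middle towards its leading (+x) end; 18 mm above the underside
- gauge: fixed go-gauge on the bench. Its +x: the way the cover is pushed in; z up; origin on the bench under the middle of the bridge. Lane 74 mm wide between aluminium cheeks (24 mm high, x = -25 to +60 mm, outer foot flanges reach y = +-71 mm) under a yellow bridge, x = -25 to +25 mm, underside 22 mm and top 38 mm high, with a grey display on it up to 57 mm.
- gauge_mouth (a point): on the bench in the middle of the flared mouth, 53 mm before the gauge's origin: two roofless guides 22 mm high, 6 mm thick, narrow from about 100 mm apart here to 73 mm at the bridge's near edge
- gauge_stop (a point): middle of the red end stop's face, on the bench, 60 mm past the gauge's origin (stop 24 mm high). A cover fully home touches it: its origin is then 70 mm before this point and it sticks out 55 mm before the bridge
- check_top (a point): centre of the top face of the green push button (32 mm diameter) on its small fixed grey housing on the bench; pressed straight down
- check (a joint): travel of the green check button: 0 up, 0.006 m fully down; spring return, about 5 N fully down
- bin_a: open blue plastic parts bin 160 x 120 x 55 mm with small black parts in it (bystander, loose; origin at its underside)
- bin_b: second open blue parts bin, same size, fewer parts (bystander, loose; origin at its underside)
- driver: blue electric screwdriver lying on the bench, 225 mm long, 36 mm thick, bit along its +x (bystander, loose; origin at its underside)
- frame: black plastic U-shaped frame lying flat, 220 mm wide, 110 mm deep, 14 mm thick (bystander, loose; origin at its underside)
- glue: small standing glue bottle with red cap, 32 mm diameter, 75 mm tall (bystander, loose; origin at its underside)
- clip_a: small black clip with a blue dot, about 40 x 30 x 18 mm, lying on the bench (bystander, loose; origin at its underside)
- clip_b: second small black clip, same size (bystander, loose; origin at its underside)

How it is judged:
By the outcome, as a careful person would: the job done as asked, in the order asked, and still so for the second after the job is handed in, with the robot touching nothing.
It also fails if it takes over 72 s, if anything falls off the work surface, if the arm or the gripper's body presses on something with over 40 N, if the wrist force passes 120 N, or if a joint passes its speed limit or range.

ROBOT

A 6-joint arm with a two-finger parallel gripper is mounted at the origin on the work surface. World frame = base frame: x ahead of the robot, y to its left, z up, the work surface at z = 0. Lengths are in m, angles in degrees, forces in N, time in s.
With the tool pointing down it reaches from about 0.4 to 0.825 m from the base axis. Payload 7 kg.
Tool frame: the origin (TCP) lies at the centre of the arm's flange, where the gripper is bolted on; the fingertips stand 178 mm ahead of it and the grasp point (between the pads) lies 159 mm ahead of it (r.tips_ahead is the z of the fingertips in the tool frame, in m); z points along the fingers, y is the line along which they close (so a half turn about z gives the same grasp; the last joint's range is limited). The gripper opens to 88 mm and grips with 3 to 60 N. Pads are 19 mm wide; open, the fingers measure 130 mm over their backs; the gripper's body (78 mm by 193 mm) begins 47 mm behind the grasp point.
Start: joints at [-46.69, 20.546, 0.682, 0, -70.136, -16.507], TCP at [0.304, -0.602, 0.405] pointing down, gripper open.
Joint ranges: [-176.03, 176.03], [-82.01, 121.73], [-58.28, 71.71], [-173.87, 95.51], [-174.79, -0.11], [-173.66, 173.66]. Speed limits (degrees/s): [136.94, 136.94, 172.46, 180, 180, 180].

INTERFACE

Orientations are given as [roll, pitch, yaw] about the fixed x, y, z axes, in that order (R = Rz(yaw) Ry(pitch) Rx(roll)).
In Python, from plant import r gives the robot as it stands. The module is installed in compiled form; this text tells all that it offers.
- The arm moves only by the shell command python3 -m pendant 'ROWS' [FORCE]. ROWS is JSON, a list that holds one entry, the list of rows, each a list of 7 numbers: the shift along the tool's x, y, z in m, then the turn, a rotation vector about the tool's x, y, z in degrees, then the gripper command: -1 is shut, 1 is fully open, values between are in proportion. A call has 1 to 5 rows; each row is the pose to reach, as a shift and turn from the pose commanded when the call began, along the tool's axes at that moment; what a row does not reach only later rows make up. A row lasts 1/10 s, in which the tool goes at most 50 mm and 8.59 degrees, less where a joint would pass 70% of its speed; a pose out of reach is approached as far as the arm can. A call with a gripper value outside its range is refused whole. The fingers move at their own pace and stop on an object; FORCE is the grip in N (left out, the last holds). Time passes only in rows, so rows that repeat a pose let the fingers close. It gives the time, the measured TCP pose, the force, the opening and the grip force at its end, in the units of the state.
- r.get_state(): the state, without advancing time (a new reading comes with each control period).
- r.capture(name): name is "scene" or "top" or "wrist"; returns the picture (384x512x3 uint8, red, green, blue); there is no depth.
- r.camera_params(name): a dict with "fx", "fy", "cx", "cy" (pixels), "R" (3x3) and "t" (3): a world point X has camera coordinates R X + t. Camera axes: x right, y down, z forward; pixel columns grow to the right and rows downward; lengths in m; the calibration is good to about 2 mm. A picture is of the moment at which its call begins: read the wrist's pose just before it. camera_params takes no time and is no camera call; for the wrist camera it gives the pose at the moment of the call.
- r.close_job(): hands the job in; it is judged then, once.
The state is a dict: "time_s": time; "joints": joint angles; "qd": joint speeds; "joint_torque": joint torques, N m; "tcp_pos": TCP position; "eef_rot": TCP orientation; "contact_force": force on the tool from outside, world axes, zero at the start; "moment": the same for the moment, N m; "gripper_width": finger opening in m; "gripper_force": force on a finger pad.
Only numpy, scipy, OpenCV 4.12 (cv2) and the standard library are available. Lean on these libraries where they do the work, as an engineer would, in place of code of your own. Each camera call takes 0.05 s, during which the arm holds its last target. There are 200 camera calls.

## Working session

There is one attempt and no reset: what is moved stays moved. The work goes in short steps, Python scripts to look and compute and a shell command to move; the robot and the scene stay as the last step left them, time stands still between calls to the robot, and variables do not carry over. Pictures are saved under pics/ and viewed, at most 10 in all, crops included, and the job is handed in when it is done.

```bash
mkdir -p pics; python3 - <<'E'
from plant import r
import cv2,numpy as np
for n in("top","scene"):
    im=r.capture(n); cv2.imwrite(f"pics/{n}0.png",cv2.resize(im[:,:,::-1],(800,600),interpolation=cv2.INTER_CUBIC))
    c=r.camera_params(n); print(n,{k:np.round(np.array(v),4).tolist() for k,v in c.items()})
s=r.get_state();print(s["time_s"],s["tcp_pos"],s["eef_rot"],s["gripper_width"])
E
```

```text
top {'fx': 394.7536, 'fy': 394.7536, 'cx': 261.3356, 'cy': 196.4541, 'R': [[-0.0195, -0.9997, 0.0114], [-0.9848, 0.0173, -0.1726], [0.1724, -0.0146, -0.9849]], 't': [0.032, 0.5575, 1.1082]}
scene {'fx': 356.8409, 'fy': 356.8409, 'cx': 253.0769, 'cy': 189.5903, 'R': [[-0.0172, 0.9998, -0.0078], [0.8046, 0.0092, -0.5937], [-0.5935, -0.0165, -0.8046]], 't': [-0.0064, -0.4251, 1.475]}
0.1 [ 0.3042921  -0.60234124  0.40381768] [ 1.79916409e+02 -6.70956473e-03 -1.53203874e+02] 0.08789760241275477
```

View pics/top0.png

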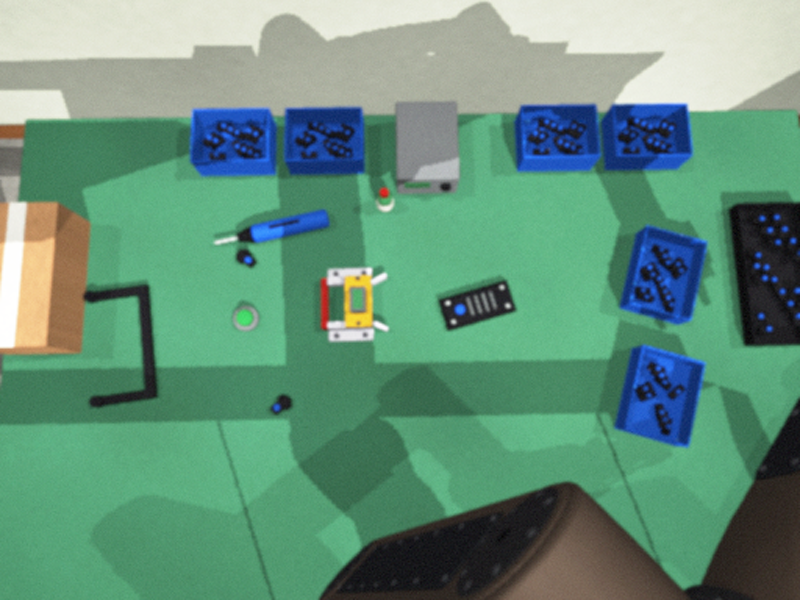

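View pics/scene0.png

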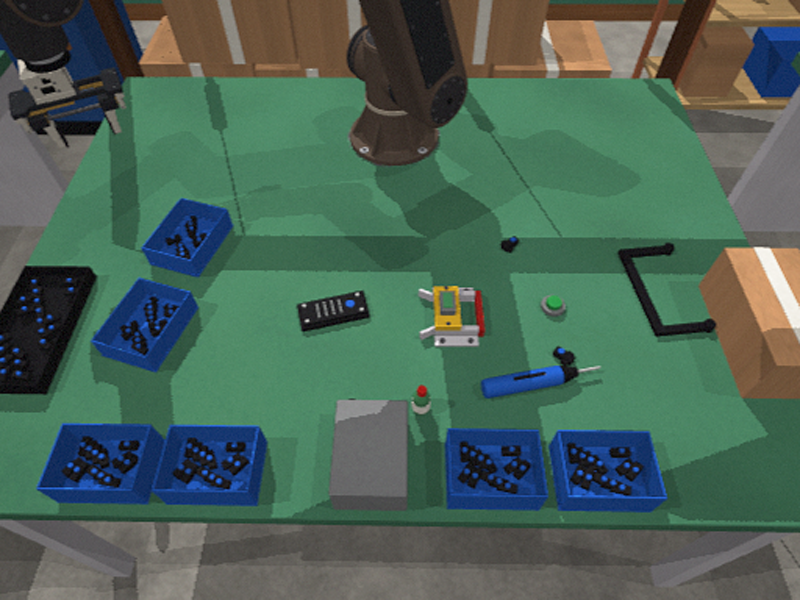

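The top view shows the cover at about (477,304) with its dot at (460,310), the gauge at (350,303) and the button at (245,318). The push direction is roughly world +y. Next I'll measure on enlarged crops.

```bash
cat > h.py <<'E'
import cv2,numpy as np
from plant import r
def px2w(c,uv,z):
    R=np.array(c["R"]);t=np.array(c["t"]);C=-R.T@t
    d=R.T@np.array([(uv[0]-c["cx"])/c["fx"],(uv[1]-c["cy"])/c["fy"],1.])
    return C+d*(z-C[2])/d[2]
def w2px(c,X):
    p=np.array(c["R"])@np.array(X)+np.array(c["t"]);return np.array([c["fx"]*p[0]/p[2]+c["cx"],c["fy"]*p[1]/p[2]+c["cy"]])
def ortho(n,im,z,x0,x1,y0,y1,s=2.0):
    # rectified view of plane z: columns = -y (as in top), rows = -x ; s px per mm
    c=r.camera_params(n)
    W=int((y1-y0)*1000*s);H=int((x1-x0)*1000*s)
    src=np.float32([[0,0],[W,0],[W,H],[0,H]])
    dst=np.float32([w2px(c,(x,y,z)) for x,y in((x1,y1),(x1,y0),(x0,y0),(x0,y1))])
    return cv2.warpPerspective(im,cv2.getPerspectiveTransform(dst,src),(W,H),flags=cv2.INTER_CUBIC)
E
python3 - <<'E'
from h import *
for n in("top","scene"):
    im=cv2.imread(f"pics/{n}0.png") # for approx
    c=r.camera_params(n)
    k=.64
    pts=dict(top=dict(dot=(460,310,.018),btn=(245,317,.03),gauge=(358,300,.038),cov=(477,304,.018)),scene=dict(dot=(350,303,.018),btn=(554,302,.03),gauge=(447,308,.038),cov=(334,310,.018)))[n]
    for a,(u,v,z) in pts.items(): print(n,a,px2w(c,(u*k,v*k),z).round(4))
ims=[]
for n in("top","scene"):
    im=r.capture(n)[:,:,::-1].copy();cv2.imwrite(f"pics/{n}raw.png",im)
    ims.append(ortho(n,im,.018,.5,.64,-.32,.28,1.33))
o=np.vstack(ims); o=cv2.resize(o,(798,int(o.shape[0]*798/o.shape[1])))
cv2.imwrite("pics/o1.png",o);print(o.shape)
E
```

```text
top dot [ 0.5557 -0.0781  0.018 ]
top btn [0.5474 0.3311 0.03  ]
top gauge [0.5749 0.1166 0.038 ]
top cov [ 0.5668 -0.1113  0.018 ]
scene dot [ 0.5595 -0.0759  0.018 ]
scene btn [0.561  0.3327 0.03  ]
scene gauge [0.5838 0.1181 0.038 ]
scene cov [ 0.5772 -0.1069  0.018 ]
(372, 798, 3)
```

View pics/o1.png

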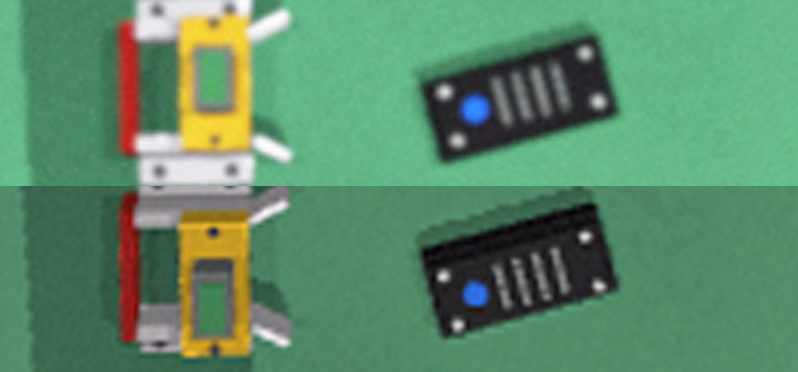

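```bash
python3 - <<'E'
from h import *
from scipy.optimize import least_squares
ims={n:cv2.imread(f"pics/{n}raw.png") for n in("top","scene")}
rows=[]
for n in ims: rows.append(np.hstack([ortho(n,ims[n],z,.49,.66,.03,.23,1.75) for z in(.038,.022)]))
o=np.vstack(rows);cv2.imwrite("pics/o2.png",o);print(o.shape)
cs={n:r.camera_params(n) for n in ims}
def blob(n,lo,hi,X,rad):
    p=w2px(cs[n],X);h=cv2.cvtColor(ims[n],cv2.COLOR_BGR2HSV);m=cv2.inRange(h,lo,hi)
    k=np.zeros_like(m);cv2.circle(k,tuple(int(v) for v in p),rad,255,-1);m&=k
    M=cv2.moments(m,True);print(n,M["m00"]);return np.array([M["m10"],M["m01"]])/M["m00"]
def tri(P):
    return least_squares(lambda X:np.concatenate([w2px(cs[n],X)-P[n] for n in P]),[.55,.1,.02])
for nm,lo,hi,X,rad in(("btn",(45,150,120),(75,255,255),(.555,.332,.02),12),("dot",(100,120,100),(125,255,255),(.558,-.077,.018),12)):
    P={n:blob(n,lo,hi,X,rad) for n in ims};s=tri(P);print(nm,P,s.x.round(4),s.fun.round(2))
E
```

```text
(594, 700, 3)
top 66.0
scene 51.0
btn {'top': array([156.13636364, 202.86363636]), 'scene': array([354.31372549, 192.76470588])} [0.5496 0.3364 0.0171] [-0.03 -0.   -0.03  0.  ]
top 52.0
scene 26.0
dot {'top': array([294.        , 197.65384615]), 'scene': array([223.65384615, 193.84615385])} [ 0.5582 -0.0772  0.0166] [ 0.01 -0.    0.01  0.  ]
```

View pics/o2.png

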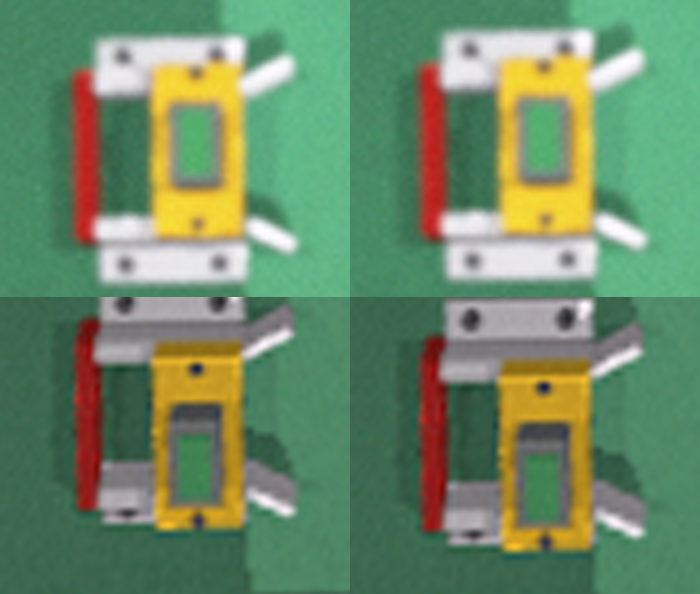

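The views from both cameras agree:
- **Cover:** centre at about (0.568, -0.112), yaw about 105.4°.
- **Gauge:** origin at about (0.5757, 0.1175), yaw about 90.8°. The bridge screws are at (196,72) and (197,223) in both left panels, and the bridge measures 51 × 98 mm.
- **Button:** top at about (0.550, 0.335). Its height still has to be checked.

I'll straddle the cover with the open fingers and nudge it straight, then push it from behind with both tips.

```bash
cat > go.py <<'E'
import sys,numpy as np
from plant import r
from scipy.spatial.transform import Rotation as T
x,y,z,yaw=map(float,sys.argv[1:5]);s=r.get_state()
R=T.from_euler('xyz',s["eef_rot"],degrees=True);G=T.from_euler('xyz',[180,0,yaw],degrees=True)
print("shift",R.inv().apply(np.array([x,y,z])-s["tcp_pos"]).round(4),"turn",(R.inv()*G).as_rotvec(degrees=True).round(1),"t",s["time_s"],"F",np.round(s["contact_force"],1),"w",round(s["gripper_width"],4),"pos",np.round(s["tcp_pos"],4),np.round(s["eef_rot"],1))
E
python3 go.py .568 -.112 .25 -74.6
```

```text
shift [-0.4565  0.3186  0.1544] turn [  0.1   0.  -78.6] t 0.2 F [0.3 0.4 0. ] w 0.0879 pos [ 0.3043 -0.6024  0.4041] [ 179.9   -0.  -153.2]
```

```bash
python3 -m pendant '[[[-0.2,0.14,0,0,0,-40,1],[-0.2,0.14,0,0,0,-40,1],[-0.2,0.14,0,0,0,-40,1],[-0.2,0.14,0,0,0,-40,1],[-0.2,0.14,0,0,0,-40,1]]]'; python3 go.py .568 -.112 .25 -74.6
```

```text
time_s: 0.7
tcp_pos: [0.4203, -0.3853, 0.4047]
eef_rot: [-180.0, 0.0, -112.8]
contact_force: [0.9, 0.3, 0.6]
gripper_width: 0.0876
gripper_force: 0.0
shift [-0.3092 -0.0299  0.1548] turn [ -0.    0.  -38.2] t 0.7 F [0.9 0.3 0.6] w 0.0876 pos [ 0.4203 -0.3853  0.4047] [-180.     0.  -112.8]
```

```bash
python3 -m pendant '[[[-0.309,-0.03,0.05,0,0,-38.2,1],[-0.309,-0.03,0.05,0,0,-38.2,1],[-0.309,-0.03,0.05,0,0,-38.2,1],[-0.309,-0.03,0.05,0,0,-38.2,1],[-0.309,-0.03,0.05,0,0,-38.2,1]]]'; python3 -m pendant '[[[0,0,0,0,0,0,1],[0,0,0,0,0,0,1]]]'; python3 go.py .568 -.112 .25 -74.6
```

```text
time_s: 1.2
tcp_pos: [0.5389, -0.1689, 0.3648]
eef_rot: [-180.0, -0.0, -74.7]
contact_force: [0.2, -0.4, 0.2]
gripper_width: 0.0876
gripper_force: 0.0
time_s: 1.4
tcp_pos: [0.5388, -0.1697, 0.3645]
eef_rot: [179.9, 0.0, -74.9]
contact_force: [-0.5, 0.1, -0.2]
gripper_width: 0.0874
gripper_force: 0.0
shift [-0.0481 -0.0433  0.1145] turn [ 0.1  0.  -0.3] t 1.4 F [-0.5  0.1 -0.2] w 0.0874 pos [ 0.5388 -0.1697  0.3645] [179.9   0.  -74.9]
```

```bash
python3 -m pendant '[[[-0.048,-0.043,0.03,0,0,0,1],[-0.048,-0.043,0.06,0,0,0,1],[-0.048,-0.043,0.09,0,0,0,1],[-0.048,-0.043,0.11,0,0,0,1],[-0.048,-0.043,0.11,0,0,0,1]]]'; python3 go.py .568 -.112 .184 -74.6; python3 - <<'E'
from h import *
w=r.capture("wrist");s=r.capture("scene")
o=np.hstack([cv2.resize(w,(512,384)),])[:,:,::-1]
p=s[150:250,150:290,::-1]
p=cv2.resize(p,(280,200),interpolation=cv2.INTER_CUBIC)
q=np.zeros((384,280,3),np.uint8);q[:200]=p
cv2.imwrite("pics/w1.png",np.hstack([o,q]))
E
```

```text
time_s: 1.9
tcp_pos: [0.566, -0.1146, 0.2522]
eef_rot: [179.7, 0.1, -75.1]
contact_force: [-0.9, 0.3, 0.3]
gripper_width: 0.0876
gripper_force: 0.0
shift [-0.0019 -0.003   0.0682] turn [ 0.3  0.1 -0.5] t 1.9 F [-0.9  0.3  0.3] w 0.0876 pos [ 0.566  -0.1146  0.2522] [ 1.797e+02  1.000e-01 -7.510e+01]
```

View pics/w1.png

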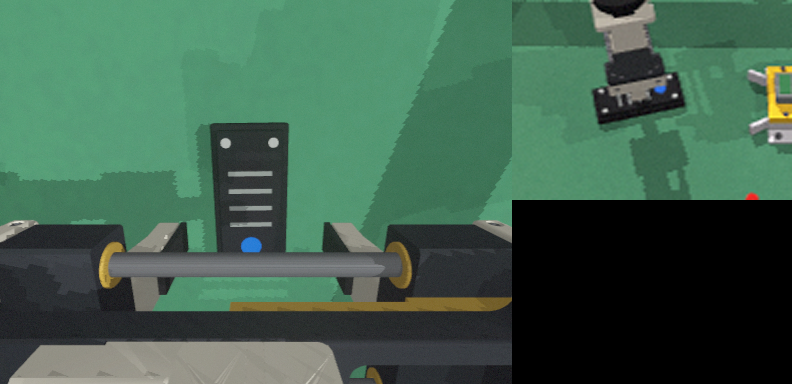

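The wrist view shows the cover (columns 212–290) lying straight and centred between the fingers (inner edges about 185 and 325), so I can go down.

```bash
python3 -m pendant '[[[-0.002,-0.003,0.03,0,0,0,1],[-0.002,-0.003,0.05,0,0,0,1],[-0.002,-0.003,0.06,0,0,0,1],[-0.002,-0.003,0.067,0,0,0,1],[-0.002,-0.003,0.067,0,0,0,1]]]' 3;  python3 -m pendant '[[[0,0,0,0,0,0,0.48],[0,0,0,0,0,0,0.48],[0,0,0,0,0,0,0.48],[0,0,0,0,0,0,0.48],[0,0,0,0,0,0,0.48]]]'; python3 go.py .578 -.112 .184 -92.2
```

```text
time_s: 2.5
tcp_pos: [0.57, -0.111, 0.1882]
eef_rot: [-180.0, -0.0, -75.0]
contact_force: [-0.1, 0.1, -0.0]
gripper_width: 0.088
gripper_force: 0.0
time_s: 3.0
tcp_pos: [0.5696, -0.1108, 0.188]
eef_rot: [180.0, 0.0, -75.0]
contact_force: [-1.6, -0.4, 0.9]
gripper_width: 0.0652
gripper_force: 0.7
shift [ 0.0033 -0.0078  0.004 ] turn [ 0.   0.  17.2] t 3.0 F [-1.6 -0.4  0.9] w 0.0652 pos [ 0.5696 -0.1108  0.188 ] [180.   0. -75.]
```

```bash
python3 -m pendant '[[[0,0,0.004,0,0,0,0.48],[0,0,0.004,0,0,5,0.48],[0,0,0.004,0,0,10,0.48],[0,0,0.004,0,0,14,0.48],[0,0,0.004,0,0,17.2,0.48]]]';  python3 -m pendant '[[[0,-0.002,0,0,0,0,0.48],[0,-0.005,0,0,0,0,0.48],[0,-0.008,0,0,0,0,0.48],[0,-0.008,0,0,0,0,0.48]]]'; python3 go.py .578 -.112 .184 -92.2
```

```text
time_s: 3.5
tcp_pos: [0.57, -0.1107, 0.1834]
eef_rot: [180.0, 0.0, -92.4]
contact_force: [-0.1, -1.0, -1.4]
gripper_width: 0.0649
gripper_force: 1.1
time_s: 3.9
tcp_pos: [0.5785, -0.111, 0.1839]
eef_rot: [-180.0, -0.0, -92.1]
contact_force: [0.3, 0.7, -0.3]
gripper_width: 0.065
gripper_force: 0.0
shift [ 0.001   0.0005 -0.0001] turn [-0.  -0.   0.1] t 3.9 F [ 0.3  0.7 -0.3] w 0.065 pos [ 0.5785 -0.111   0.1839] [-180.    -0.   -92.1]
```

```bash
python3 -m pendant '[[[0,0,0,0,0,0,1],[0,0,0,0,0,0,1],[0,0,0,0,0,0,1],[0,0,-0.03,0,0,0,1],[0,0,-0.06,0,0,0,1]]]';  python3 -m pendant '[[[0.04,0,0,0,0,-1.5,-0.55],[0.08,0,0,0,0,-1.5,-0.55],[0.1,0,0,0,0,-1.5,-0.55],[0.1,0,0,0,0,-1.5,-0.55],[0.1,0,0,0,0,-1.5,-0.55]]]'; python3 - <<'E'
from h import *
o=[]
for n in("top","scene"):
    im=r.capture(n)[:,:,::-1].copy(); o.append(ortho(n,im,.018,.5,.66,-.22,.22,1.8))
cv2.imwrite("pics/o3.png",np.vstack(o));print(np.vstack(o).shape)
E
python3 go.py .578 -.21 .184 -90.7
```

```text
time_s: 4.4
tcp_pos: [0.5775, -0.1111, 0.2438]
eef_rot: [179.9, -0.0, -92.2]
contact_force: [0.5, -0.3, -0.1]
gripper_width: 0.0871
gripper_force: 0.0
time_s: 4.9
tcp_pos: [0.5738, -0.2113, 0.2438]
eef_rot: [180.0, 0.0, -90.8]
contact_force: [1.1, -0.2, -0.2]
gripper_width: 0.0533
gripper_force: 0.0
(576, 792, 3)
shift [-0.0005 -0.0039  0.0599] turn [0. 0. 0.] t 5.0 F [-0.4 -0.7 -0.3] w 0.0451 pos [ 0.5741 -0.2104  0.2439] [180.    0.  -90.7]
```

View pics/o3.png

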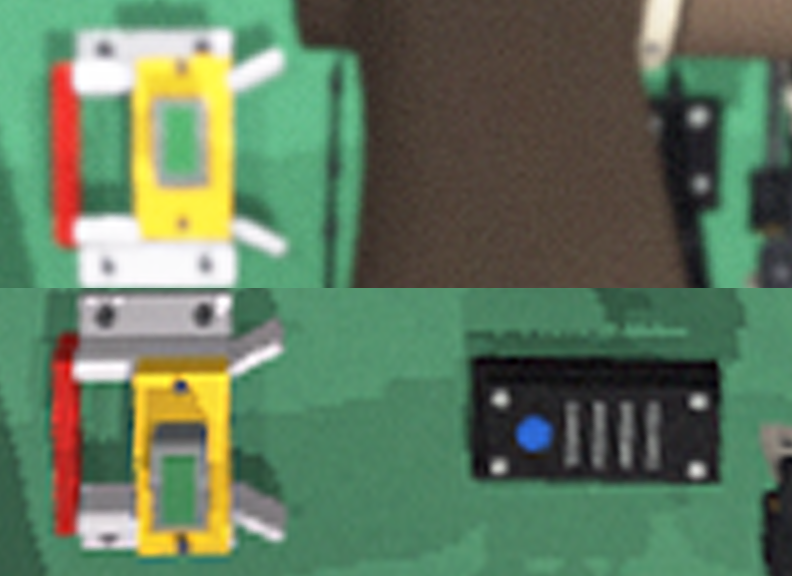

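The cover now lies at about (0.579, -0.1125) with yaw about 89°, in line with the lane; in the lower panel its screws are at (500,398), (499,467), (698,401) and (697,470). I'll go down behind it and push.

```bash
python3 -m pendant '[[[0,-0.004,0.03,0,0,0,-0.5],[0,-0.004,0.05,0,0,0,-0.5],[0,-0.004,0.06,0,0,0,-0.5],[0,-0.004,0.06,0,0,0,-0.5],[0,-0.004,0.06,0,0,0,-0.5]]]'; python3 -m pendant '[[[-0.01,0,0,0,0,0,-0.5],[-0.02,0,0,0,0,0,-0.5],[-0.03,0,0,0,0,0,-0.5],[-0.04,0,0,0,0,0,-0.5],[-0.05,0,0,0,0,0,-0.5]]]';python3 go.py .577 -.072 .184 -90.7
```

```text
time_s: 5.5
tcp_pos: [0.5785, -0.2106, 0.1845]
eef_rot: [-180.0, -0.0, -90.6]
contact_force: [0.2, -0.1, 0.1]
gripper_width: 0.0219
gripper_force: 0.0
time_s: 6.0
tcp_pos: [0.5789, -0.16, 0.1845]
eef_rot: [-179.9, -0.0, -90.7]
contact_force: [-0.6, -1.6, 1.8]
gripper_width: 0.0221
gripper_force: 0.8
shift [-0.088   0.003   0.0005] turn [-0.1 -0.   0. ] t 6.0 F [-0.6 -1.6  1.8] w 0.0221 pos [ 0.5789 -0.16    0.1845] [-179.9   -0.   -90.7]
```

```bash
python3 -m pendant '[[[-0.01,0,0,0,0,0,-0.5],[-0.022,0.001,0,0,0,0,-0.5],[-0.034,0.001,0,0,0,0,-0.5],[-0.046,0.001,0,0,0,0,-0.5],[-0.056,0.001,0,0,0,0,-0.5]]]';python3 -m pendant '[[[-0.008,0,0,0,0,0,-0.5],[-0.016,0,0,0,0,0,-0.5],[-0.022,0.001,0,0,0,0,-0.5],[-0.022,0.001,0,0,0,0,-0.5]]]'
python3 - <<'E'
from h import *
im=r.capture("scene")[:,:,::-1].copy(); o=ortho("scene",im,.018,.5,.66,-.18,.22,1.9)
cv2.imwrite("pics/o4.png",o)
E
python3 go.py .576 .028 .184 -90.7
```

```text
time_s: 6.5
tcp_pos: [0.5783, -0.1038, 0.1838]
eef_rot: [180.0, 0.0, -90.7]
contact_force: [0.5, -1.5, 1.1]
gripper_width: 0.0216
gripper_force: 0.6
time_s: 6.9
tcp_pos: [0.5775, -0.0822, 0.1838]
eef_rot: [180.0, 0.0, -90.7]
contact_force: [-0.1, -0.3, 0.3]
gripper_width: 0.0219
gripper_force: 0.0
shift [-1.106e-01  2.900e-03 -1.000e-04] turn [0. 0. 0.] t 6.95 F [-0.1 -0.1  0.4] w 0.0216 pos [ 0.5776 -0.0826  0.1838] [180.    0.  -90.7]
```

View pics/o4.png

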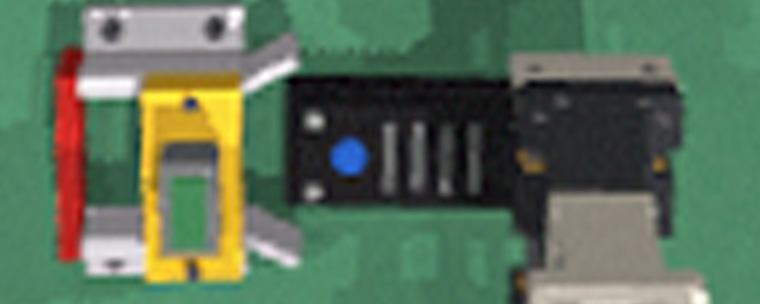

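The nose is centred in the mouth and straight, with the dot at (349,157). I'll continue, slowing near the stop.

```bash
python3 -m pendant '[[[-0.008,0,0,0,0,0,-0.5],[-0.018,0.001,0,0,0,0,-0.5],[-0.028,0.001,0,0,0,0,-0.5],[-0.038,0.002,0,0,0,0,-0.5],[-0.048,0.002,0,0,0,0,-0.5]]]';python3 -m pendant '[[[-0.01,0,0,0,0,0,-0.5],[-0.02,0,0,0,0,0,-0.5],[-0.03,0,0,0,0,0,-0.5],[-0.04,0,0,0,0,0,-0.5],[-0.048,0,0,0,0,0,-0.5]]]';python3 -m pendant '[[[-0.003,0,0,0,0,0,-0.5],[-0.006,0,0,0,0,0,-0.5],[-0.009,0,0,0,0,0,-0.5],[-0.011,0,0,0,0,0,-0.5],[-0.011,0,0,0,0,0,-0.5]]]'
python3 go.py .576 .028 .184 -90.7
```

```text
time_s: 7.45
tcp_pos: [0.5761, -0.034, 0.1839]
eef_rot: [180.0, 0.0, -90.7]
contact_force: [-0.4, -1.2, -0.9]
gripper_width: 0.0219
gripper_force: 0.4
time_s: 7.95
tcp_pos: [0.5768, 0.014, 0.1839]
eef_rot: [-180.0, 0.0, -90.7]
contact_force: [0.0, -0.1, -1.0]
gripper_width: 0.0219
gripper_force: 0.4
time_s: 8.45
tcp_pos: [0.577, 0.0241, 0.1839]
eef_rot: [-180.0, 0.0, -90.7]
contact_force: [-0.4, 0.4, 0.9]
gripper_width: 0.0221
gripper_force: 0.0
shift [-0.0038  0.001  -0.0001] turn [-0.  0.  0.] t 8.45 F [-0.4  0.4  0.9] w 0.0221 pos [0.577  0.0241 0.1839] [-180.     0.   -90.7]
```

Next, 1 mm steps until the force shows the stop.

```bash
python3 -m pendant '[[[-0.001,0,0,0,0,0,-0.5],[-0.002,0,0,0,0,0,-0.5],[-0.003,0,0,0,0,0,-0.5],[-0.003,0,0,0,0,0,-0.5]]]';python3 -m pendant '[[[-0.001,0,0,0,0,0,-0.5],[-0.002,0,0,0,0,0,-0.5],[-0.002,0,0,0,0,0,-0.5]]]'
```

```text
time_s: 8.85
tcp_pos: [0.577, 0.0256, 0.184]
eef_rot: [180.0, -0.1, -90.7]
contact_force: [3.2, -9.8, 0.1]
gripper_width: 0.0222
gripper_force: 5.2
time_s: 9.15
tcp_pos: [0.5769, 0.0263, 0.184]
eef_rot: [179.9, -0.2, -90.7]
contact_force: [5.0, -19.8, 1.3]
gripper_width: 0.0219
gripper_force: 10.0
```

```bash
python3 -m pendant '[[[0.01,0,0,0,0,0,-0.5],[0.03,0,0,0,0,0,-0.5],[0.04,0,0,0,0,0,-0.5],[0.04,0,-0.04,0,0,0,-1],[0.04,0,-0.08,0,0,0,-1]]]'; python3 -m pendant '[[[0.04,0,-0.04,0,0,0,-1],[0.08,0,-0.06,0,0,0,-1],[0.08,0,-0.06,0,0,0,-1],[0.08,0,-0.06,0,0,0,-1]]]'
python3 - <<'E'
from h import *
o=[]
for n in("top","scene"):
    im=r.capture(n)[:,:,::-1].copy(); o.append(ortho(n,im,.018,.5,.65,.0,.22,3.5)[:, :]);cv2.imwrite(f"pics/{n}home.png",im)
o=cv2.resize(np.vstack(o),(440,600));q=cv2.resize(r.capture("scene")[120:300,190:430,::-1],(360,270))
b=np.zeros((600,360,3),np.uint8);b[:270]=q
cv2.imwrite("pics/o5.png",np.hstack([o,b]))
E
python3 go.py .55 .335 .3 -90.7
```

```text
time_s: 9.65
tcp_pos: [0.5761, -0.0115, 0.2637]
eef_rot: [179.8, -0.0, -90.8]
contact_force: [0.9, 0.8, -0.1]
gripper_width: 0.0111
gripper_force: 0.0
time_s: 10.05
tcp_pos: [0.5754, -0.0919, 0.3246]
eef_rot: [-179.9, 0.0, -90.8]
contact_force: [0.4, -0.3, -0.3]
gripper_width: 0.001
gripper_force: 0.0
shift [-0.425   0.0302  0.023 ] turn [0.1 0.  0. ] t 10.2 F [ 1.1 -0.5 -0.1] w 0.0003 pos [ 0.5752 -0.0903  0.3229] [179.9   0.  -90.7]
```

View pics/o5.png

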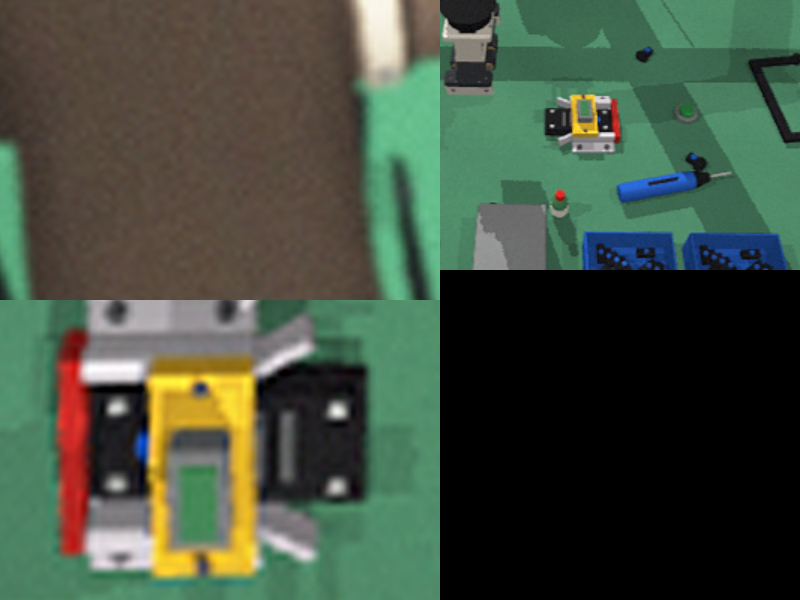

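The front screws are at column 116 (y 0.162) and the rear ones at 337 (y 0.0515), so the cover's centre is at y 0.107. That puts it against the stop, and the push force of 20 N agrees. I'll go over to the button, keeping high.

```bash
python3 -m pendant '[[[-0.04,0.003,0,0,0,0,-1],[-0.09,0.006,0,0,0,0,-1],[-0.14,0.01,0,0,0,0,-1],[-0.19,0.013,0,0,0,0,-1],[-0.24,0.017,0,0,0,0,-1]]]'; python3 -m pendant '[[[-0.05,0.003,0,0,0,0,-1],[-0.1,0.007,0,0,0,0,-1],[-0.15,0.01,0,0,0,0,-1],[-0.186,0.013,0,0,0,0,-1],[-0.186,0.013,0,0,0,0,-1]]]'
python3 go.py .55 .336 .225 -90.7
python3 - <<'E'
from h import *
from scipy.optimize import least_squares
P={};cs={}
for n in("top","scene"):
    im=cv2.imread(f"pics/{n}raw.png");c=cs[n]=r.camera_params(n);x0,y0=w2px(c,(.55,.336,.017)).astype(int)
    cr=im[y0-14:y0+14,x0-14:x0+14];cv2.imwrite(f"pics/b{n}.png",cr)
    m=cv2.inRange(cv2.cvtColor(cr,cv2.COLOR_BGR2HSV),(45,170,130),(75,255,255)); ys,xs=np.nonzero(m)
    print(n,xs.min()+x0-14,xs.max()+x0-14,ys.min()+y0-14,ys.max()+y0-14)
a=[cv2.resize(cv2.imread(f"pics/b{n}.png"),(392,392),interpolation=cv2.INTER_CUBIC) for n in cs]
cv2.imwrite("pics/b.png",np.hstack(a)); print({n:(w2px(cs[n],(.55,.336,.017)).round(1)) for n in cs})
E
```

```text
time_s: 10.7
tcp_pos: [0.5606, 0.1517, 0.323]
eef_rot: [179.9, -0.0, -90.6]
contact_force: [0.9, 1.5, 1.3]
gripper_width: 0.0004
gripper_force: 0.0
time_s: 11.2
tcp_pos: [0.5494, 0.3403, 0.3221]
eef_rot: [179.9, -0.1, -90.4]
contact_force: [-0.4, -1.1, 0.0]
gripper_width: 0.0002
gripper_force: 0.0
shift [ 0.0042 -0.0007  0.0971] turn [ 0.1 -0.1  0.3] t 11.2 F [-0.4 -1.1  0. ] w 0.0002 pos [0.5494 0.3403 0.3221] [ 1.799e+02 -1.000e-01 -9.040e+01]
top 153 160 199 206
scene 350 358 190 196
{'top': array([156.3, 202.7]), 'scene': array([354.2, 192.9])}
```

View pics/b.png

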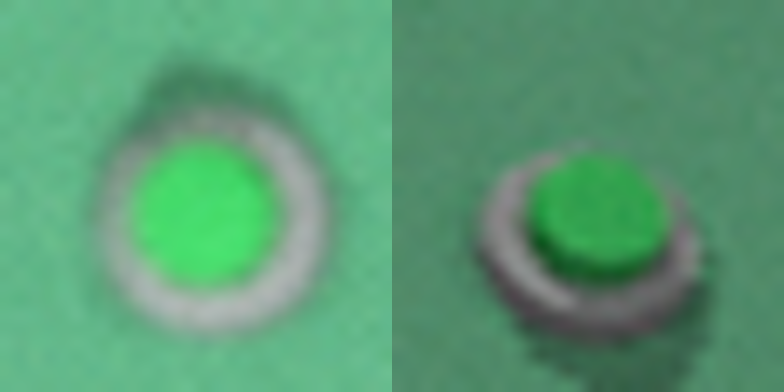

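The button's top face is at (205,213) in the left panel and (206,207) in the right. It sits at about (0.549, 0.335) and roughly 20 mm up. I'll go down with the force in view.

```bash
python3 -m pendant '[[[0.004,-0.001,0.03,0,0,0,-1],[0.004,-0.001,0.06,0,0,0,-1],[0.004,-0.001,0.09,0,0,0,-1],[0.004,-0.001,0.11,0,0,0,-1],[0.004,-0.001,0.115,0,0,0,-1]]]';  python3 -m pendant '[[[0,0,0.002,0,0,0,-1],[0,0,0.004,0,0,0,-1],[0,0,0.006,0,0,0,-1],[0,0,0.006,0,0,0,-1],[0,0,0.006,0,0,0,-1]]]'
```

```text
time_s: 11.7
tcp_pos: [0.5502, 0.3305, 0.2052]
eef_rot: [179.7, -0.2, -90.7]
contact_force: [0.4, -0.4, 0.1]
gripper_width: 0.0007
gripper_force: 0.0
time_s: 12.2
tcp_pos: [0.5518, 0.3309, 0.2036]
eef_rot: [-180.0, 0.0, -90.7]
contact_force: [-0.5, -0.3, 0.6]
gripper_width: 0.0004
gripper_force: 0.0
```

```bash
python3 -m pendant '[[[-0.004,0.002,0,0,0,0,-1],[-0.004,0.002,0.002,0,0,0,-1],[-0.004,0.002,0.004,0,0,0,-1],[-0.004,0.002,0.004,0,0,0,-1]]]';  python3 -m pendant '[[[0,0,0.001,0,0,0,-1],[0,0,0.002,0,0,0,-1],[0,0,0.003,0,0,0,-1],[0,0,0.003,0,0,0,-1]]]';python3 -m pendant '[[[0,0,0.001,0,0,0,-1],[0,0,0.002,0,0,0,-1],[0,0,0.003,0,0,0,-1],[0,0,0.003,0,0,0,-1]]]'
```

```text
time_s: 12.6
tcp_pos: [0.5498, 0.3352, 0.1989]
eef_rot: [-180.0, 0.0, -90.7]
contact_force: [-0.8, 1.5, 1.3]
gripper_width: 0.0007
gripper_force: 1.1
time_s: 13.0
tcp_pos: [0.5498, 0.3351, 0.196]
eef_rot: [-180.0, 0.0, -90.7]
contact_force: [-1.4, 2.6, 3.4]
gripper_width: 0.0002
gripper_force: 1.9
time_s: 13.4
tcp_pos: [0.5498, 0.3351, 0.1943]
eef_rot: [-180.0, 0.0, -90.7]
contact_force: [-5.9, 1.0, 13.3]
gripper_width: 0.0005
gripper_force: 6.9
```

The button has bottomed: 13 N against a 5 N spring, with the TCP lagging its command. One more millimetre to be sure, then release and withdraw.

```bash
python3 -m pendant '[[[0,0,0.001,0,0,0,-1],[0,0,0.001,0,0,0,-1],[0,0,0.001,0,0,0,-1]]]'; python3 -m pendant '[[[0,0,-0.01,0,0,0,-1],[0,0,-0.03,0,0,0,-1],[0,0,-0.07,0,0,0,-1],[0,0,-0.12,0,0,0,-1],[0,0,-0.12,0,0,0,-1]]]'; python3 -m pendant '[[[0,0,0,0,0,0,-1],[0,0,0,0,0,0,-1],[0,0,0,0,0,0,-1]]]'
python3 - <<'E'
from h import *
o=[]
for n in("top","scene"):
    im=r.capture(n)[:,:,::-1].copy(); o.append(ortho(n,im,.018,.5,.65,-.02,.38,2))
cv2.imwrite("pics/o6.png",np.vstack(o))
E
```

```text
time_s: 13.7
tcp_pos: [0.5498, 0.3351, 0.1941]
eef_rot: [-179.9, 0.0, -90.7]
contact_force: [-7.9, 0.4, 20.0]
gripper_width: 0.0008
gripper_force: 10.2
time_s: 14.2
tcp_pos: [0.5514, 0.3356, 0.3189]
eef_rot: [-179.5, 0.3, -90.6]
contact_force: [0.5, -0.1, 0.8]
gripper_width: 0.0007
gripper_force: 0.0
time_s: 14.5
tcp_pos: [0.5494, 0.3344, 0.3102]
eef_rot: [179.9, -0.1, -90.7]
contact_force: [0.3, 0.2, -0.8]
gripper_width: 0.0004
gripper_force: 0.0
```

View pics/o6.png

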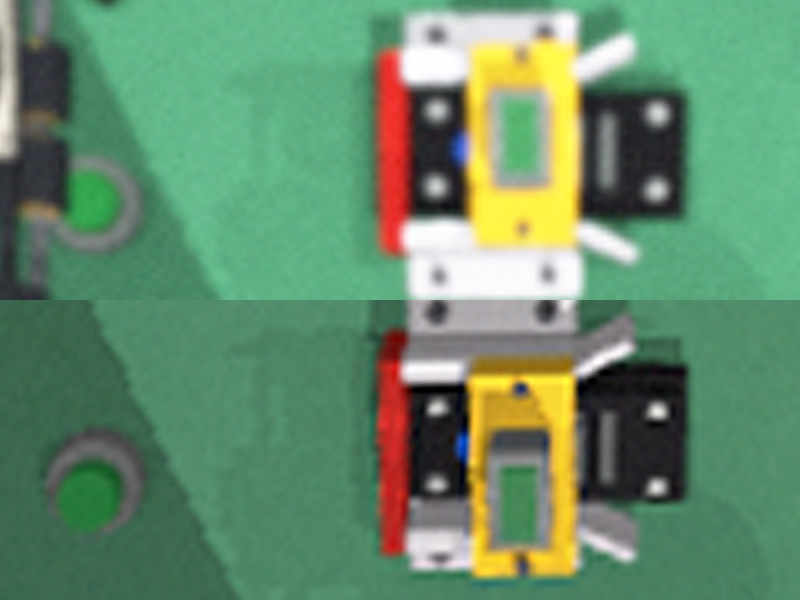

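In both views the cover lies against the red stop (column about 410) and the button is back up, so I'm handing in.

```bash
python3 -c "
from plant import r
print(r.close_job())"
```

```text
the job is handed in; nothing more can be done
None
```

The cover was pushed fully home against the red stop (20 N push force, both cameras agree), then the green button was pressed right down and released; the job was handed in after about 14.6 s of the 72 s, no verdict shown.

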